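Set out the turned apple and press its price holder into the ticket rail

ROBOT

A 7-joint arm with a two-finger parallel gripper is mounted at the origin on the work surface. World frame = base frame: x ahead of the robot, y to its left, z up, the work surface at z = 0. Lengths are in m, angles in rad, forces in N, time in s.
With the tool pointing down it reaches from about 0.4 to 0.85 m from the base axis. Payload 10.4 kg.
Tool frame: the origin (TCP) lies midway between the tips of the shut fingers; the grasp point (between the pads) lies 19 mm behind it; z points along the fingers, y is the line along which they close (so a half turn about z gives the same grasp; the last joint's range is limited). The gripper opens to 87 mm and grips with 3 to 60 N. Pads are 19 mm wide; open, the fingers measure 117 mm over their backs; the gripper's body (75 mm by 190 mm) begins 51 mm behind the grasp point.
Start: joints at [1.085, 0.332, -0.065, 1.46, 0.022, 1.35, -0.088], TCP at [0.279, -0.559, 0.223] pointing down, gripper open.
Joint ranges: [-2.6, 2.6], [-0.5, 2.12], [-1.47, 1.34], [0.16, 2.42], [-1.27, 4.41], [0.06, 2.06], [-2.6, 2.6]. Speed limits (rad/s): [2.22, 2.22, 2.79, 2.79, 3.14, 3.14, 3.14].

INTERFACE

Orientations are given as a unit quaternion [x, y, z, w].
In Python, from bench import r gives the robot as it stands.
- The arm moves only by the tool arm_command, never from a script. Its argument "moves" is one flat list of numbers, 4 for each row, row after row: the shift along the tool's x, y, z in cm, then the turn about the tool's z in degrees. A call has 1 to 12 rows; each row shifts and turns the commanded pose from where the row before left it, along the tool's axes as they then stand; what a row does not reach is not made up. A row lasts 1/12 s, in which the tool goes at most 41.7 mm and 7.16 degrees, less where a joint would pass 70% of its speed; a pose out of reach is approached as far as the arm can. A call with a gripper value outside its range is refused whole. "fingers" is the opening in per cent of the stroke, from 0 (shut) to 100 (fully open), set as the call begins (left out, the last holds). The fingers move at their own pace and stop on an object; "squeeze" is the grip in N (left out, the last holds). Time passes only in rows, so rows that do not move let the fingers close. It gives the time, the measured TCP pose, the force, the opening and the grip force at its end, in the units of the state.
- r.read_state(): the state, without advancing time (a new reading comes with each control period).
- r.camera(name): name is "side" or "top" or "wrist"; returns the picture (420x560x3 uint8, red, green, blue); there is no depth.
- r.camera_info(name): a dict with "fx", "fy", "cx", "cy" (pixels), "origin" and "attitude" of the camera in the world. Camera axes: x right, y up, looking along -z (the intrinsics and any distortion apply to the point x, -y, -z); pixel columns grow to the right and rows downward; lengths in m; the calibration is good to about 2 mm. A picture is of the moment at which its call begins: read the wrist's pose just before it. camera_info takes no time and is no camera call; for the wrist camera it gives the pose at the moment of the call.
- r.close_job(): hands the job in; it is judged then, once.
The state is a dict: "time": time; "joint_positions": joint angles; "joint_vel": joint speeds; "joint_torque": joint torques, N m; "ee_pos": TCP position; "eef_rot": TCP orientation; "ft_force": force on the tool from outside, world axes, zero at the start; "torque": the same for the moment, N m; "width": finger opening in m; "grip_force": force on a finger pad.
Only numpy, scipy, OpenCV 4.12 (cv2) and the standard library are available. Lean on these libraries where they do the work, as an engineer would, in place of code of your own. Each camera call takes 0.05 s, during which the arm holds its last target. There are 200 camera calls.

TASK

Set out the turned wooden apple for sale: lower it gently, without dropping it, into the deep bowl on the display riser and let go of it. Then take the wide price holder out of its block and, with its card facing the customers (away from the robot), push its foot down behind the aluminium lip along the riser's front edge, centred in front of that bowl, until it bottoms. Finish still gripping the holder and pressing it firmly home so that it can be pinned, and leave the bowl and the rest of the stock where they stand.

Things in the scene. Friction and masses are not known exactly. Their poses are not given: they have to be found in the camera images.
- apple_mid (a point): Centre of the apple's widest girth, 28 mm above its small flat foot: a turned pale-wood apple, 62 mm across, 54 mm tall, with a thin 11 mm stalk on top, about 90 g, standing on the table beside the riser (left or right). z up along the stalk.
- bowl: Deep turned wooden bowl standing loose on the riser's board: 156 mm across outside, 85 mm tall, wall 5 mm, inner floor 6 mm above its underside (about 120 mm across there, 146 mm across from 20 mm up). Origin: centre of its underside, on the board. It starts with its axes parallel to those of the riser (x towards the customers).
- riser: Fixed wooden display step, 240 mm deep, 420 mm wide, board top 50 mm above the table, end cheeks 70 mm tall, an aluminium ticket rail along its front edge. Origin on the table, 10 mm to the front of the middle of its depth. Axes: x square to the rail towards the customers, y along the rail, z up.
- rail (a point): Middle of the rail's slot, on the slot's hard floor (53 mm above the table), where the middle of a seated holder's foot comes to lie; axes as the riser's. The slot runs 190 mm either way along y. In front, at x = +3 mm, is the rear face of the fixed lip: it stands 14 mm above the slot floor, then flares forward for 5 mm more.
- strip: Sprung steel strip along the back of the slot, facing the lip 4 mm away (face at x = -1 mm from the rail point); from 12 to 20 mm above the slot floor it flares backward 4 mm, so the mouth is about 10 mm wide. It yields up to 6 mm backward with 1.5 to 5 N: the 6 mm thick foot must be pushed in (3 to 15 N) and rubs until it meets the floor. Origin: foot of its face.
- rail_floor: The hard aluminium floor of the rail's slot, 3 mm thick and 18 mm wide, fixed on the riser's board; the seated holder's foot presses on it. Origin: middle of its underside, 3 mm below and 5 mm behind the rail point.
- holder_mid (a point): Middle of the wide price holder, 40 mm above its foot's lower edge: a pale wooden plate 70 mm wide (its y), 80 mm tall, 10 mm thick (its x) in the upper 56 mm, with a 6 mm thick, 24 mm deep foot below whose lower edge is rounded; about 40 g. Its paper card, with the picture of an apple, is on its +x face.
- block: Fixed wooden block, 120 (x) x 90 (y) x 30 mm, on the table beside the riser, on the other side from the apple, with two grooves along its y at x = +30 and -30 mm, 9 mm wide, 20 mm deep, floor 10 mm above the table. The two price holders stand upright in them, cards to +x. Origin: centre of its underside.
- holder: The same wide price holder; origin at the middle of its foot's lower edge, same axes.
- holder_card (a point): Middle of the card on the wide price holder, 5 mm to the +x side of its mid-plane and 52 mm above its foot's lower edge.
- apple: The same apple; origin at the centre of its foot.
- small_mid (a point): Bystander: narrow price holder, the same shape but only 42 mm wide, in the block's other groove. Point 40 mm above its foot.
- dish: Bystander: shallow dark wooden dish with three wooden eggs fixed in it, 100 mm across, 46 mm tall, on the riser's board beside the bowl. Origin: centre of its underside.
- pear: Bystander: turned wooden pear, 56 mm across, 70 mm tall. Origin under its centre.
- candle: Bystander: turned candle holder, 70 mm across, 55 mm tall. Origin under its centre.
- pot: Bystander: small lidded wooden pot, 70 mm across, 64 mm tall. Origin under its centre.
- mill: Bystander: pepper mill, 58 mm across, 162 mm tall. Origin under its centre.
Things that resemble listed ones, but are neither listed nor needed, are in the scene too. Leave any green or white look-alike of the bowl alone.

How it is judged:
On the way:
1. the apple lies in the deep bowl, at rest and let go (horizontal distance between apple_mid and bowl below 0.055 m and z of apple_mid in the frame of bowl between 0.01 and 0.048 m and contact force between the fingers and apple below 0.05 N and linear speed of apple below 0.05 m/s), for 0.3 s.
At the end, for the whole second after the job is handed in: Apple at rest on the deep bowl's floor, let go; bowl upright; wide holder upright behind the lip, card to the customers, foot within 2.5 mm of the slot floor, within 20 mm of the bowl's middle along the rail, held by the fingers (over 2 N) and pressing on the slot floor with over 3 N (all of step 1 and angle between bowl's own z axis and vertical below 0.1 rad and z of holder_mid in the frame of rail between 0.035 and 0.0425 m and x of holder_mid in the frame of rail between -0.006 and 0.006 m and x of holder_card in the frame of rail above -0.002 m and angle between holder_mid's own z axis and vertical below 0.12 rad and y of holder_mid in the frame of bowl between -0.02 and 0.02 m and contact force between holder and rail_floor above 3 N and contact force between the fingers and holder above 2 N); the arm keeps its last pose, push and grip.
It fails at once if the apple drops or is thrown into the bowl (faster than 0.5 m/s inside it) (horizontal distance between apple_mid and bowl below 0.075 m and z of apple_mid in the frame of bowl below 0.085 m and linear speed of apple above 0.5 m/s).
It fails at once if the apple is pressed against the bowl with more than 30 N (contact force between apple and bowl above 30 N).
It fails at once if the bowl is shoved more than 20 mm (distance of bowl from where it was at the start of the episode above 0.02 m).
It fails at once if another piece of stock is shoved more than 25 mm or knocked over (distance of any of small_mid, dish, pear, candle, pot, mill from where it was at the start of the episode above 0.025 m or angle between any of small_mid, dish, pear, candle, pot, mill's own z axis and vertical above 0.5 rad).
It also fails if it takes over 72 s, if anything falls off the work surface, if the arm or the gripper's body presses on something with over 40 N, if the wrist force passes 120 N, or if a joint passes its speed limit or range.

## Working session

There is one attempt and no reset: what is moved stays moved. The work goes in short steps, Python scripts to look and compute and a tool call to move; the robot and the scene stay as the last step left them, time stands still between calls to the robot, and variables do not carry over. Pictures are saved under pics/ and viewed, at most 13 in all, crops included, and the job is handed in when it is done.

Besides the shell and the picture viewer there is one more tool, called after "Request:" in YAML: its name, and indented under it one key for each argument. arm_command: Moves the arm, as the interface text tells. Its arguments: {"type":"object","properties":{"moves":{"type":"array"},"fingers":{"type":"number"},"squeeze":{"type":"number"}},"required":["moves"]}

```bash
mkdir -p pics; python3 - <<'E'
from bench import r
import cv2,numpy as np
s=r.read_state();print({k:np.round(s[k],3) for k in('time','ee_pos','eef_rot','width')})
for n in('top','side'):
    im=r.camera(n);cv2.imwrite(f'pics/{n}0.png',im[:,:,::-1]);i=r.camera_info(n);print(n,i)
E
```

```text
{'time': np.float64(0.0), 'ee_pos': array([ 0.279, -0.559,  0.222]), 'eef_rot': array([ 0.973,  0.229, -0.   , -0.001]), 'width': np.float64(0.087)}
top {'fx': 410.8644247806053, 'fy': 410.8644247806053, 'cx': 277.58649656424996, 'cy': 201.6885500158915, 'origin': array([3.07699950e-01, 8.04011033e-04, 1.05647110e+00]), 'attitude': array([-0.07347294,  0.07771793,  0.73000614, -0.67502051])}
side {'fx': 474.95617696674645, 'fy': 474.95617696674645, 'cx': 280.47693942246127, 'cy': 209.91082225361825, 'origin': array([0.37178186, 1.01422011, 0.9006206 ]), 'attitude': array([-0.0342678 ,  0.42986859,  0.90101692, -0.04698099])}
```

View pics/top0.png

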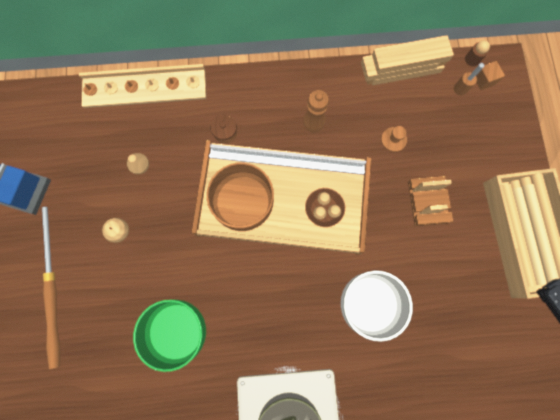

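View pics/side0.png

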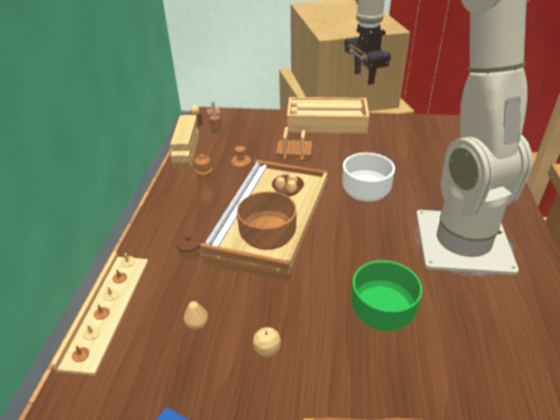

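The top view shows the deep brown bowl at (241,197), the riser centred near (283,197) with its rail at the top, and the block at (432,200) with two holders. Two things could be the apple: (115,230) and (137,163). In the side view (267,340) is round with a stalk and so fits the apple, while (195,313) is pear-shaped. The green bowl and the white bowl are look-alikes. I'll confirm with an enlarged crop.

```bash
cat > h.py <<'E'
from bench import r
import cv2,numpy as np
from scipy.spatial.transform import Rotation as R
def ray(i,uv):
    d=np.array([(uv[0]-i['cx'])/i['fx'],-(uv[1]-i['cy'])/i['fy'],-1.])
    d=R.from_quat(i['attitude']).apply(d);return np.array(i['origin']),d/np.linalg.norm(d)
def plane(i,uv,z):
    o,d=ray(i,uv);return o+d*(z-o[2])/d[2]
def tri(i,a,j,b):
    o,d=ray(i,a);p,e=ray(j,b)
    s,t=np.linalg.lstsq(np.c_[d,-e],p-o,rcond=None)[0]
    A,B=o+s*d,p+t*e;return (A+B)/2,np.linalg.norm(A-B)
def proj(i,P):
    c=R.from_quat(i['attitude']).inv().apply(np.asarray(P)-i['origin'])
    return i['cx']-i['fx']*c[...,0]/c[...,2], i['cy']+i['fy']*c[...,1]/c[...,2]
E
python3 - <<'E'
from h import *
t,s=cv2.imread('pics/top0.png'),cv2.imread('pics/side0.png')
z=lambda im,x,y,w,h,W,H:cv2.resize(im[y:y+h,x:x+w],(W,H),interpolation=cv2.INTER_CUBIC)
a=z(t,190,135,190,120,480,300);b=z(t,400,165,64,60,320,300)
c=z(s,160,285,120,75,480,300);d=z(s,265,115,64,60,320,300)
cv2.imwrite('pics/crop.png',np.vstack([np.hstack([a,b]),np.hstack([c,d])]))
T,S=r.camera_info('top'),r.camera_info('side')
print('apple',tri(T,(115,230),S,(267,342)),'pear',tri(T,(137,163),S,(195,314)))
print('base of riser corners z.07',[plane(T,u,.07).round(3) for u in((209,143),(370,157),(363,250),(194,233))])
E
```

```text
apple (array([0.49032452, 0.40057886, 0.02899061]), np.float64(0.00044456735862869926)) pear (array([0.66386672, 0.34356249, 0.03155047]), np.float64(0.00353276742822703))
base of riser corners z.07 [array([0.687, 0.148, 0.07 ]), array([ 0.618, -0.254,  0.07 ]), array([ 0.388, -0.208,  0.07 ]), array([0.461, 0.194, 0.07 ])]
```

View pics/crop.png

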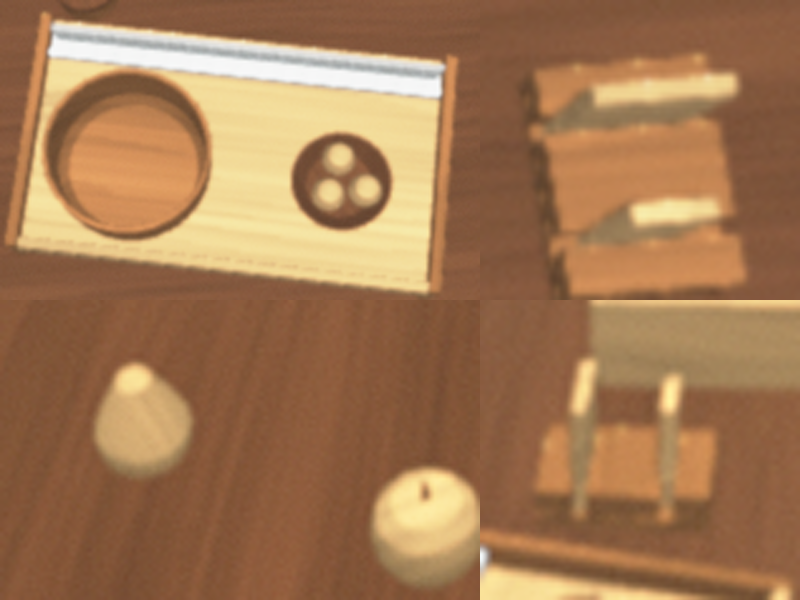

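The crop confirms it. The apple is the round piece with a stalk, at top (115,230). The wide holder is the upper one in the block, with its top edge at about (423–452,183). The narrow holder is the lower one, at (430–448,207). The bowl is at (240,196). Next I'll work out coordinates.

```bash
cat >> h.py <<'E'
def delta(target,heading=None,s=None):
    s=s or r.read_state();Q=R.from_quat(s['eef_rot']);M=Q.as_matrix()
    h=np.degrees(np.arctan2(M[1,0],M[0,0]))
    d=M.T@(np.array(target)-s['ee_pos'])*100
    return 'cm',d.round(2),'h',h.round(1),'turn',None if heading is None else round(h-heading,1)
E
python3 - <<'E'
from h import *
T,S,W=[r.camera_info(n) for n in('top','side','wrist')]
s=r.read_state()
print('wrist cam in tool',R.from_quat(s['eef_rot']).inv().apply(np.array(W['origin'])-s['ee_pos']).round(3),(R.from_quat(s['eef_rot']).inv()*R.from_quat(W['attitude'])).as_matrix().round(2).tolist())
f=lambda n,u,z:print(n,plane(T,u,z).round(4))
f('wideA',(422.8,183.6),.09);f('wideB',(451.6,181.8),.09);f('smA',(430.4,207.8),.09);f('smB',(447.8,207),.09)
f('bowl rim',(240.1,196),.135);f('mill top',(318,96),.155);f('pot',(224,125),.06);f('candle',(394,136),.05)
f('lip L',(212,148),.07);f('lip R',(365,162),.07)
print('apple stalk side@.059',plane(S,(267,332),.059))
print(delta([.49,-.33,.25],90,s))
E
```

```text
wrist cam in tool [ 0.075 -0.002 -0.163] [[-0.0, 0.96, 0.27], [1.0, 0.0, -0.0], [-0.0, 0.27, -0.96]]
wideA [ 0.5348 -0.3684  0.09  ]
wideB [ 0.5337 -0.4388  0.09  ]
smA [ 0.4739 -0.3774  0.09  ]
smB [ 0.4726 -0.4193  0.09  ]
bowl rim [0.5279 0.0724 0.135 ]
mill top [ 0.7524 -0.1282  0.155 ]
pot [0.7375 0.1087 0.06  ]
candle [ 0.6765 -0.3287  0.05  ]
lip L [0.6735 0.141  0.07  ]
lip R [ 0.6063 -0.2402  0.07  ]
apple stalk side@.059 [0.48991162 0.39653863 0.059     ]
('cm', array([ 29.11, -11.06,  -2.8 ]), 'h', np.float64(26.5), 'turn', np.float64(-63.5))
```

Request:
arm_command:
  moves: [3.94,-0.26,-0.28,0,3.94,-0.26,-0.28,0,3.94,-0.26,-0.28,0,3.94,-0.26,-0.28,0,3.94,-0.26,-0.28,0,3.94,-0.26,-0.28,0,3.94,-0.26,-0.28,0,3.94,-0.26,-0.28,0,3.94,-0.26,-0.28,0,3.94,-0.26,-0.28,0,0,0,0,-7,0,0,0,-7]

```text
time: 1.1
ee_pos: [0.6224, -0.3566, 0.2493]
eef_rot: [0.936, 0.351, 0.0, -0.001]
ft_force: [-0.1, -1.3, 0.6]
width: 0.087
grip_force: 0.0
```

Request:
arm_command:
  moves: [0,0,0,-7,0,0,0,-7,0,0,0,-7,0,0,0,-7,0,0,0,-7,0,0,0,-7,0,0,0,-7.0,0,0,0,0,0,0,0,0]

```text
time: 1.85
ee_pos: [0.6198, -0.3601, 0.2501]
eef_rot: [0.711, 0.703, -0.0, -0.0]
ft_force: [0.5, -0.1, -0.1]
width: 0.0871
grip_force: 0.0
```

```bash
python3 - <<'E'
from h import *
s=r.read_state();W=r.camera_info('wrist');im=r.camera('wrist')
np.save('W1.npy',W,allow_pickle=True)
cv2.imwrite('pics/w1.png',im[:,:,::-1]);print(s['ee_pos'],s['time'],delta([.49,.40,.15],90,s))
E
```

```text
[ 0.61981228 -0.36013951  0.25005393] 1.85 ('cm', array([ 75.84, -13.92,  10.05]), 'h', np.float64(89.3), 'turn', np.float64(-0.7))
```

View pics/w1.png

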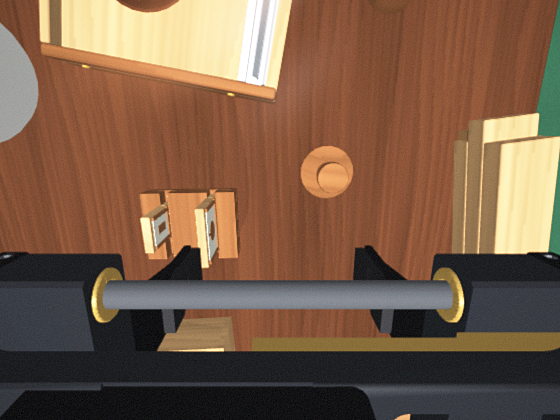

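The wrist view shows the wide holder at (207,230) and the narrow one at (157,230). Both cards face right, which is world +x, towards the customers, so the holder needs no half turn. Next is the apple.

Request:
arm_command:
  moves: [3.79,-0.7,0,0,3.79,-0.7,0,0,3.79,-0.7,0,0,3.79,-0.7,0,0,3.79,-0.7,0,0,3.79,-0.7,0,0,3.79,-0.7,0,0,3.79,-0.7,0,0,3.79,-0.7,0,0,3.79,-0.7,0,0,3.79,-0.7,0,0]

```text
time: 2.82
ee_pos: [0.5458, 0.0591, 0.2508]
eef_rot: [0.712, 0.703, 0.0, 0.0]
ft_force: [0.0, 0.5, 0.1]
width: 0.0873
grip_force: 0.0
```

Request:
arm_command:
  moves: [3.79,-0.7,1,0,3.79,-0.7,1,0,3.79,-0.7,1,0,3.79,-0.7,2,0,3.79,-0.7,2,0,3.79,-0.7,2,0,3.79,-0.7,1,0,3.79,-0.7,0,0,3.79,-0.7,0,0,0,0,0,0,0,0,0,0]

```text
time: 3.73
ee_pos: [0.4853, 0.3973, 0.1526]
eef_rot: [0.71, 0.705, -0.0, -0.001]
ft_force: [0.4, -0.7, 0.2]
width: 0.0867
grip_force: 0.0
```

```bash
python3 - <<'E'
from h import *
s=r.read_state();W=r.camera_info('wrist');im=r.camera('wrist')
print(s['time'],delta([.49,.399,.014],90,s))
u=proj(W,[.49,.399,.028]);print('apple expected px',np.round(u))
im=im[:,:,::-1].copy();cv2.circle(im,tuple(int(x) for x in u),5,(255,0,255),1);cv2.imwrite('pics/w2.png',im)
E
```

```text
3.7333 ('cm', array([ 0.16,  0.49, 13.86]), 'h', np.float64(89.6), 'turn', np.float64(-0.4))
apple expected px [283. 208.]
```

View pics/w2.png

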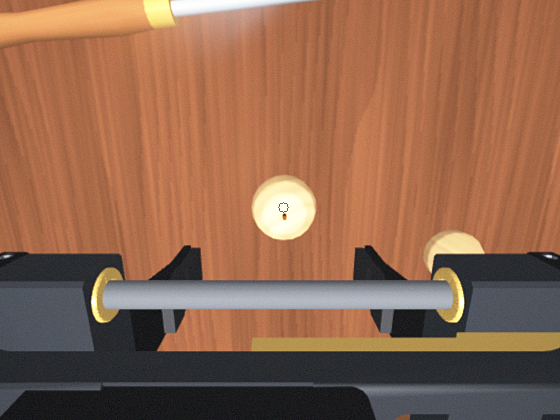

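The marker at (283,208) sits on the apple's centre, so the estimate is good. I'll descend and grip 5 mm above the girth so the gripper body clears the bowl rim later.

Request:
arm_command:
  moves: [0.2,0.25,1,0,0,0.25,2,0,0,0,2,0,0,0,2,0,0,0,2,0,0,0,2,0,0,0,1.5,0,0,0,0.9,0,0,0,0.45,0,0,0,0,0,0,0,0,0,0,0,0,0]

```text
time: 4.78
ee_pos: [0.4928, 0.3969, 0.0156]
eef_rot: [0.71, 0.704, 0.001, 0.0]
ft_force: [-0.8, -0.1, -0.3]
width: 0.087
grip_force: 0.0
```

Request:
arm_command:
  moves: [0,0,0,0,0,0,0,0,0,0,0,0,0,0,0,0,0,0,0,0,0,0,0,0,0,0,0,0,0,0,0,0,0,0,0,0,0,0,0,0]
  fingers: 50
  squeeze: 15

```text
time: 5.62
ee_pos: [0.4922, 0.3965, 0.0145]
eef_rot: [0.71, 0.704, 0.0, 0.0]
ft_force: [-0.6, -0.6, 2.8]
width: 0.0607
grip_force: 15.0
```

Request:
arm_command:
  moves: [0,0,-1,0,0,0,-2,0,0,0,-2.5,0,0,0,-2.5,0,0,0,-2.5,0,0,0,-2.5,0,0,0,-2.5,0,0,0,-2,0,0,0,-1,0]
  squeeze: 20

```text
time: 6.37
ee_pos: [0.4927, 0.3972, 0.2029]
eef_rot: [0.71, 0.704, 0.002, 0.0]
ft_force: [-0.3, 0.7, -1.7]
width: 0.0606
grip_force: 20.0
```

Request:
arm_command:
  moves: [-1,0.1,0,0,-2,0.2,0,0,-3,0.35,0,0,-3.5,0.4,0,0,-3.5,0.4,0,0,-3.5,0.4,0,0,-3.5,0.4,0,0,-3.5,0.4,0,0,-3.5,0.4,0,0,-3,0.3,0,0,-1.5,0.15,0,0,-0.5,0,0,0]

```text
time: 7.37
ee_pos: [0.524, 0.0712, 0.1978]
eef_rot: [0.712, 0.702, -0.001, -0.0]
ft_force: [0.2, -0.1, -1.5]
width: 0.0605
grip_force: 20.0
```

```bash
python3 - <<'E'
from h import *
print(delta([.528,.0724,.066]))
s=r.camera('side');t=r.camera('top')
a=cv2.resize(s[120:280,180:340],(480,480));b=cv2.resize(t[120:280,190:296],(318,480))
cv2.imwrite('pics/c3.png',np.hstack([a,b])[:,:,::-1])
E
```

```text
('cm', array([ 0.14,  0.42, 13.18]), 'h', np.float64(89.2), 'turn', None)
```

View pics/c3.png

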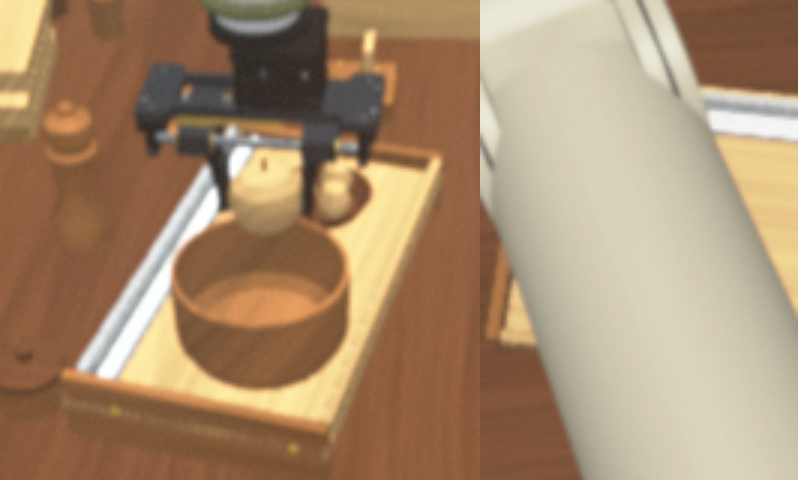

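In the side crop the apple hangs above the bowl mouth at (265,195) and the fingers are inside the rim span. The foot should touch the bowl floor at TCP z ≈ 0.0705, so I'll lower to just above that.

Request:
arm_command:
  moves: [0.1,0.4,1,0,0,0,2,0,0,0,2,0,0,0,2,0,0,0,1.5,0,0,0,1,0,0,0,1,0,0,0,0.7,0,0,0,0.5,0,0,0,0.3,0,0,0,0,0,0,0,0,0]

```text
time: 8.47
ee_pos: [0.5288, 0.0772, 0.0799]
eef_rot: [0.71, 0.704, 0.0, 0.0]
ft_force: [-0.5, 0.5, -1.6]
width: 0.0609
grip_force: 20.0
```

Request:
arm_command:
  moves: [0,0,0.1,0,0,0,0.1,0,0,0,0.1,0,0,0,0.1,0,0,0,0.1,0,0,0,0,0,0,0,0,0]

```text
time: 9.05
ee_pos: [0.5285, 0.0771, 0.0744]
eef_rot: [0.71, 0.704, -0.0, 0.0]
ft_force: [-0.2, -0.5, -1.4]
width: 0.0604
grip_force: 20.0
```

Request:
arm_command:
  moves: [-0.4,0,0.1,0,0,0,0.1,0,0,0,0.1,0,0,0,0.1,0,0,0,0,0]

```text
time: 9.47
ee_pos: [0.5285, 0.0731, 0.0705]
eef_rot: [0.71, 0.704, -0.0, 0.0]
ft_force: [-0.0, -0.1, -0.8]
width: 0.0606
grip_force: 20.0
```

Request:
arm_command:
  moves: [0,0,0.05,0,0,0,0,0,0,0,0,0]

```text
time: 9.72
ee_pos: [0.5286, 0.0731, 0.0705]
eef_rot: [0.71, 0.704, -0.0, 0.0]
ft_force: [-2.6, -1.5, 6.1]
width: 0.0607
grip_force: 20.0
```

Request:
arm_command:
  moves: [0,0,0,0,0,0,0,0,0,0,0,0,0,0,0,0,0,0,0,0,0,0,0,0,0,0,0,0,0,0,0,0]
  fingers: 81

```text
time: 10.38
ee_pos: [0.5285, 0.0731, 0.0699]
eef_rot: [0.71, 0.704, -0.0, 0.0]
ft_force: [-0.4, 0.7, -0.5]
width: 0.0704
grip_force: 0.0
```

Request:
arm_command:
  moves: [0,0,-0.5,0,0,0,-1,0,0,0,-1.5,0,0,0,-2,0,0,0,-2.5,0,0,0,-2.5,0,0,0,-2.5,0,0,0,-2.5,0,0,0,-2,0,0,0,-1,0]

```text
time: 11.22
ee_pos: [0.5293, 0.0736, 0.2537]
eef_rot: [0.71, 0.704, 0.002, 0.001]
ft_force: [-0.3, -0.3, 0.1]
width: 0.0707
grip_force: 0.0
```

```bash
python3 - <<'E'
from h import *
print(delta([.534,-.4036,.18],89.1))
E
```

```text
('cm', array([-47.72,   0.82,   7.37]), 'h', np.float64(89.5), 'turn', np.float64(0.4))
```

Request:
arm_command:
  moves: [-2,0,0,0,-4,0,0,0,-4,0,0,0,-4.1,0,0,0,-4.1,0,0,0,-4.1,0,0,0,-4.1,0,0,0,-4.1,0,0,0,-4.1,0.1,0,0,-4.1,0.2,0,0,-4.1,0.2,0,0,-4,0.3,0,0]
  fingers: 45

```text
time: 12.22
ee_pos: [0.5319, -0.3971, 0.25]
eef_rot: [0.71, 0.704, -0.0, -0.0]
ft_force: [0.8, 0.6, 0.3]
width: 0.0395
grip_force: 0.0
```

Request:
arm_command:
  moves: [-3.5,0,1,0.4,-2,0,2,0,0,0,2.5,0,0,0,2,0,0,0,1,0,0,0,0,0,0,0,0,0]

```text
time: 12.8
ee_pos: [0.5321, -0.4496, 0.1655]
eef_rot: [0.712, 0.702, 0.0, -0.0]
ft_force: [-0.4, 0.6, 0.9]
width: 0.0395
grip_force: 0.0
```

```bash
python3 - <<'E'
from h import *
s=r.read_state();W=r.camera_info('wrist');im=r.camera('wrist')
np.save('W4.npy',W,allow_pickle=True)
cv2.imwrite('pics/w4.png',im[:,:,::-1]);print(s['time'],s['ee_pos'],delta([.534,-.4036,.05],89.1,s))
print(np.round([proj(W,p) for p in([.5348,-.3684,.09],[.5337,-.4388,.09])]))
E
```

```text
12.8 [ 0.5321445  -0.44962875  0.16554585] ('cm', array([ 4.6 ,  0.12, 11.56]), 'h', np.float64(89.1), 'turn', np.float64(0.0))
[[281. 120.]
 [280. 212.]]
```

View pics/w4.png

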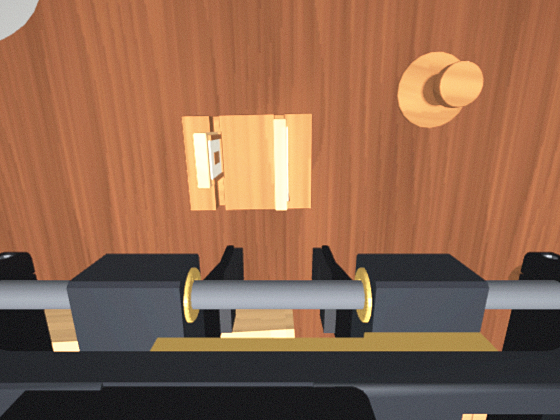

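The wide holder's top edge runs (280,119)–(281,209), within 3 px of the prediction and parallel to the tool's x axis. The narrow one is at (203,160). I'll grasp it 60 mm above its foot, at TCP z 0.051.

Request:
arm_command:
  moves: [2.3,0.1,0,0,2.3,0.05,0,0,0,0,1.4,0,0,0,2,0,0,0,2,0,0,0,2,0,0,0,1.5,0,0,0,1.3,0,0,0,0.8,0,0,0,0.4,0,0,0,0,0,0,0,0,0]

```text
time: 13.85
ee_pos: [0.5347, -0.4043, 0.052]
eef_rot: [0.713, 0.702, 0.0, 0.001]
ft_force: [-0.1, -0.8, 0.5]
width: 0.0391
grip_force: 0.0
```

Request:
arm_command:
  moves: [0,0,0,0,0,0,0,0,0,0,0,0,0,0,0,0,0,0,0,0,0,0,0,0,0,0,0,0,0,0,0,0]
  fingers: 0
  squeeze: 10

```text
time: 14.52
ee_pos: [0.5342, -0.404, 0.0511]
eef_rot: [0.713, 0.702, -0.0, 0.0]
ft_force: [-0.9, 0.1, 1.6]
width: 0.0098
grip_force: 10.0
```

Request:
arm_command:
  moves: [0,0,0,0,0,0,0,0]
  squeeze: 50

```text
time: 14.68
ee_pos: [0.5343, -0.404, 0.0511]
eef_rot: [0.713, 0.702, 0.0, 0.0]
ft_force: [-0.6, -0.4, 1.4]
width: 0.0097
grip_force: 50.0
```

Request:
arm_command:
  moves: [0,0,-0.7,0,0,0,-1.5,0,0,0,-2,0,0,0,-2.5,0,0,0,-2.5,0,0,0,-2.5,0,0,0,-2.5,0,0,0,-2,4.5,0,0,-0.7,4.6,0,0,0,0]

```text
time: 15.52
ee_pos: [0.535, -0.4044, 0.2231]
eef_rot: [0.767, 0.641, 0.001, 0.002]
ft_force: [-0.6, -0.9, -0.1]
width: 0.0094
grip_force: 50.0
```

Request:
arm_command:
  moves: [1.5,0.2,0,0,3.5,0.4,0,0,4,0.5,0,0,4,0.5,0,0,4,0.5,0,0,4,0.5,0,0,4,0.5,0,0,4,0.5,0,0,4,0.5,0,0,4,0.5,0,0,2.4,0.5,0,0,0.5,0.1,0,0]

```text
time: 16.52
ee_pos: [0.6543, -0.0119, 0.2186]
eef_rot: [0.762, 0.647, 0.0, -0.002]
ft_force: [0.2, 0.5, -0.6]
width: 0.0098
grip_force: 50.0
```

Request:
arm_command:
  moves: [0,0,0,0,0,0,0,0,0,0,0,0]

```text
time: 16.77
ee_pos: [0.654, -0.022, 0.2194]
eef_rot: [0.766, 0.642, -0.001, 0.0]
ft_force: [0.3, -0.0, -0.3]
width: 0.0097
grip_force: 50.0
```

```bash
python3 - <<'E'
from h import *
s=r.read_state();W=r.camera_info('wrist');im=r.camera('wrist')
np.save('W5.npy',W,allow_pickle=True)
cv2.imwrite('pics/w5.png',cv2.resize(im[:300],(800,429),interpolation=cv2.INTER_CUBIC)[:,:,::-1]);cv2.imwrite('pics/w5raw.png',im[:,:,::-1]);print(s['time'],s['ee_pos'],delta([.66,.049,.2],80,s))
E
```

```text
16.7667 [ 0.65401833 -0.02197866  0.21939667] ('cm', array([ 7.1 , -0.65,  1.93]), 'h', np.float64(79.9), 'turn', np.float64(-0.1))
```

View pics/w5.png

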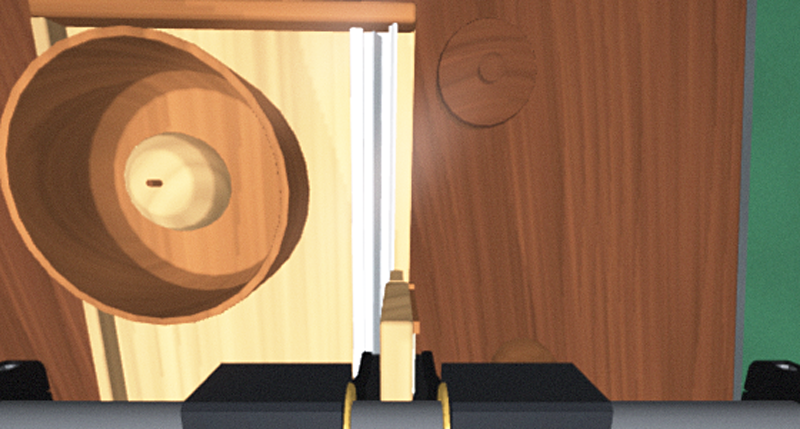

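The apple lies in the bowl at (175,182). The rail runs vertically in the crop: white and grey bands at columns 352–397, with the bright lip line at about 393. The tool is already parallel to it. I'll take an intensity profile across the rail.

```bash
python3 - <<'E'
from h import *
im=cv2.imread('pics/w5raw.png');W=np.load('W5.npy',allow_pickle=True).item()
n=np.array([np.cos(np.radians(-10)),np.sin(np.radians(-10)),0])
for v in (45,80,115,150,175):
    row=im[v-2:v+3,235:300].mean((0,2)).astype(int)
    print(v,row.tolist())
    print('  n-coord z.07 at cols 245..290 step5',[round(float(plane(W,(c,v),.07)@n)*1000,1) for c in range(245,296,5)], 'z.053@270',round(float(plane(W,(270,v),.053)@n)*1000,1),'tcp n',round(1000*float(r.read_state()['ee_pos']@n),1))
E
python3 -c "
import cv2;im=cv2.imread('pics/w5raw.png')[20:190,225:315];cv2.imwrite('pics/c6.png',cv2.resize(im[70:150,10:80],(700,600),interpolation=cv2.INTER_NEAREST))"
```

```text
45 [231, 230, 230, 230, 229, 229, 230, 230, 229, 227, 246, 255, 255, 255, 255, 255, 255, 255, 253, 232, 255, 255, 255, 255, 255, 248, 222, 173, 169, 168, 167, 184, 238, 255, 255, 255, 255, 255, 247, 232, 243, 253, 251, 227, 225, 226, 225, 226, 225, 225, 224, 223, 227, 229, 212, 100, 83, 89, 91, 91, 98, 97, 97, 101, 98]
  n-coord z.07 at cols 245..290 step5 [617.4, 622.0, 626.5, 631.1, 635.6, 640.2, 644.7, 649.2, 653.8, 658.3, 662.9] z.053@270 639.8 tcp n 648.0
80 [228, 229, 229, 229, 229, 229, 227, 228, 227, 227, 246, 254, 255, 255, 255, 255, 255, 255, 253, 233, 255, 255, 255, 255, 255, 248, 212, 171, 169, 171, 172, 198, 251, 255, 255, 255, 255, 255, 238, 235, 248, 253, 241, 230, 231, 229, 230, 230, 231, 231, 230, 232, 231, 209, 133, 121, 123, 125, 124, 124, 125, 125, 120, 121, 118]
  n-coord z.07 at cols 245..290 step5 [616.5, 621.2, 625.9, 630.6, 635.2, 639.9, 644.6, 649.3, 653.9, 658.6, 663.3] z.053@270 639.5 tcp n 648.0
115 [219, 223, 227, 231, 232, 232, 232, 231, 229, 228, 229, 250, 255, 255, 255, 255, 255, 255, 255, 234, 255, 255, 255, 255, 255, 249, 221, 189, 190, 192, 188, 20
[... 535 characters left out ...]
, 228, 230, 231, 231, 230, 231, 231, 221, 155, 90, 86, 94, 97, 103, 99, 98, 93, 90, 91, 92, 94]
  n-coord z.07 at cols 245..290 step5 [614.6, 619.5, 624.5, 629.5, 634.4, 639.4, 644.3, 649.3, 654.3, 659.2, 664.2] z.053@270 639.0 tcp n 648.0
175 [220, 223, 226, 226, 229, 229, 229, 226, 223, 219, 218, 242, 254, 255, 255, 255, 255, 255, 255, 243, 252, 255, 255, 255, 255, 249, 213, 178, 175, 174, 180, 223, 254, 255, 255, 255, 255, 239, 237, 252, 253, 220, 214, 223, 226, 229, 228, 230, 229, 230, 229, 204, 90, 78, 82, 83, 83, 80, 81, 83, 86, 83, 83, 86, 85]
  n-coord z.07 at cols 245..290 step5 [613.8, 618.9, 624.0, 629.0, 634.1, 639.2, 644.2, 649.3, 654.4, 659.5, 664.5] z.053@270 638.8 tcp n 648.0
```

View pics/c6.png

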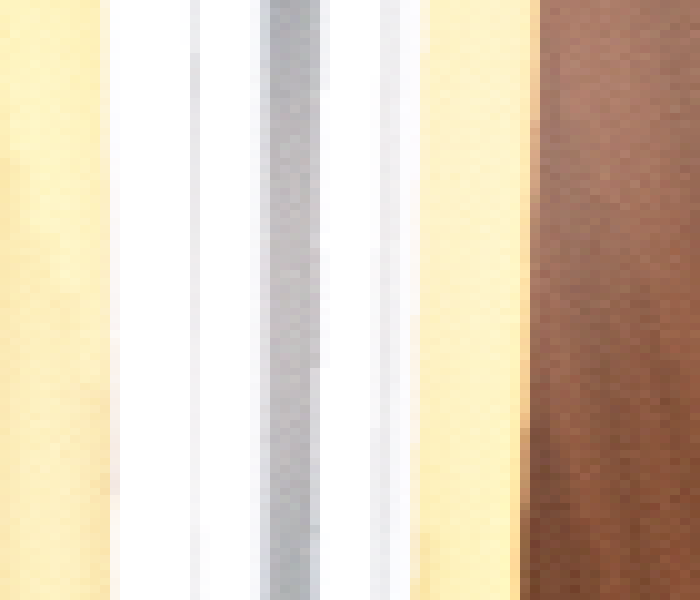

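Reading the profile at row 115: the strip's flare is at columns 255–260, the grey slot floor at 261–266, and the lip at 267–273. That puts the slot centre at n ≈ 0.632 along the riser's x axis, against 0.648 for the TCP. Next is the along-rail target.

```bash
python3 - <<'E'
from h import *
W=np.load('W5.npy',allow_pickle=True).item()
m=np.array([.1736,.9848,0])
print('bowl wrist',plane(W,(103,123),.135), 'm', plane(W,(103,123),.135)@m, 'top est', np.array([.528,.0724,0])@m,'apple',plane(W,(122,127),.09))
s=r.read_state();print('tcp m',s['ee_pos']@m)
E
```

```text
bowl wrist [0.53483186 0.07932021 0.135     ] m 0.17096134895923754 top est 0.16296032 apple [0.5268094  0.07764833 0.09      ]
tcp m 0.09175859206509754
```

Request:
arm_command:
  moves: [1.2,-0.4,0,0,2.5,-0.4,0,0,2.5,-0.4,0,0,1.2,-0.4,1,0,0,0,2,0,0,0,2,0,0,0,2,0,0,0,1.3,0,0,0,1,0,0,0,0.5,0,0,0,0,0,0,0,0,0]

```text
time: 17.82
ee_pos: [0.652, 0.0556, 0.1226]
eef_rot: [0.766, 0.643, 0.0, 0.0]
ft_force: [0.2, 0.4, 0.3]
width: 0.01
grip_force: 50.0
```

```bash
python3 - <<'E'
from h import *
s=r.read_state();W=r.camera_info('wrist');S=r.camera_info('side');im=r.camera('wrist');sd=r.camera('side')
n=np.array([.9848,-.1736,0]);m=np.array([.1736,.9848,0])
e=s['ee_pos'];print(s['time'],e,'n',e@n,'m',e@m,s['eef_rot'])
print(W['origin']@n)
a=cv2.resize(im[60:300,200:360],(400,600),interpolation=cv2.INTER_CUBIC)
u,v=[int(x) for x in np.ravel(proj(S,e-[0,0,.03]))];print(u,v)
b=cv2.resize(sd[max(v-60,0):v+60,u-40:u+40],(400,600),interpolation=cv2.INTER_CUBIC)
cv2.imwrite('pics/c7.png',np.hstack([a,b])[:,:,::-1]);cv2.imwrite('pics/w7raw.png',im[:,:,::-1])
for v in(60,100,140):print(im[v-2:v+3,245:300].mean((0,2)).astype(int).tolist(),[round(float(plane(W,(c,v),.065)@n)*1000,1) for c in(250,260,270,280)])
E
```

```text
17.8167 [0.6519581  0.05562495 0.12258674] n 0.6323918408843556 m 0.16795937844034048 [7.65980855e-01 6.42863249e-01 3.39987958e-04 2.38084150e-04]
0.6310088988890579
224 214
[83, 86, 88, 88, 85, 83, 84, 84, 83, 81, 82, 82, 85, 82, 83, 80, 78, 75, 78, 74, 84, 86, 89, 92, 90, 88, 89, 83, 85, 86, 85, 85, 84, 87, 82, 83, 81, 81, 83, 86, 91, 89, 91, 89, 89, 90, 90, 92, 91, 95, 91, 91, 89, 90, 90] [613.5, 620.0, 626.5, 633.0]
[203, 197, 198, 197, 197, 199, 200, 202, 200, 200, 200, 209, 220, 223, 219, 217, 218, 216, 216, 216, 214, 214, 214, 203, 211, 211, 212, 210, 206, 207, 207, 207, 209, 209, 208, 208, 210, 209, 210, 209, 208, 203, 205, 203, 204, 205, 204, 203, 203, 228, 224, 212, 214, 219, 237] [612.9, 619.6, 626.3, 633.1]
[230, 230, 230, 230, 230, 230, 231, 231, 232, 231, 230, 244, 254, 255, 255, 255, 255, 255, 255, 255, 255, 255, 252, 245, 255, 255, 255, 255, 255, 255, 255, 255, 253, 232, 208, 188, 185, 185, 183, 180, 204, 253, 255, 255, 255, 255, 255, 242, 255, 242, 232, 232, 238, 251, 253] [612.3, 619.2, 626.2, 633.1]
```

View pics/c7.png

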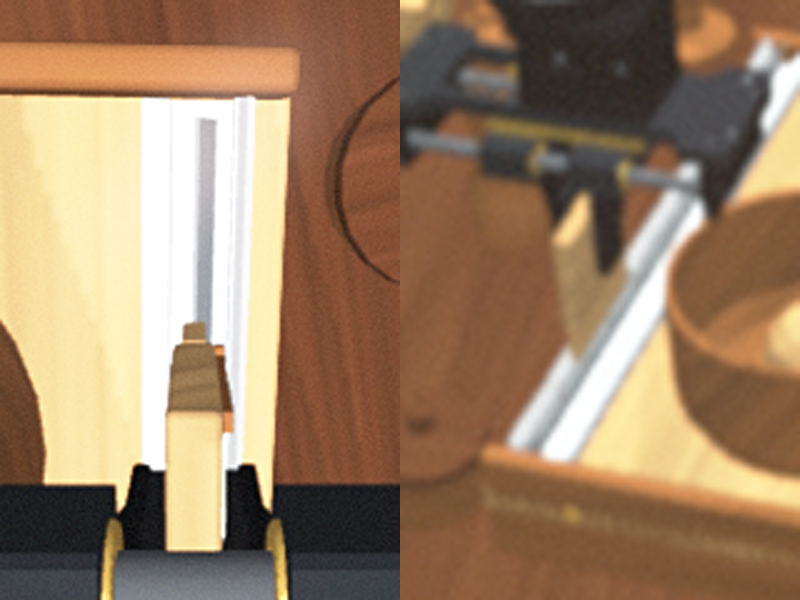

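The foot end at crop (195,325) is over the slot line at crop (202,340). The rail is turned about 1° relative to the tool, so I'll correct that and push down in stages while watching the force.

Request:
arm_command:
  moves: [0,0,0.3,1,0,0,0.3,0,0,0,0.3,0,0,0,0.3,0,0,0,0.2,0,0,0,0.2,0,0,0,0.1,0,0,0,0,0]
  squeeze: 60

```text
time: 18.58
ee_pos: [0.6538, 0.0557, 0.1077]
eef_rot: [0.772, 0.636, 0.002, 0.002]
ft_force: [3.3, 0.4, 5.1]
width: 0.0094
grip_force: 60.0
```

Request:
arm_command:
  moves: [0,0,0.2,0,0,0,0.1,0,0,0,0.1,0,0,0,0,0]

```text
time: 18.92
ee_pos: [0.6537, 0.0554, 0.1023]
eef_rot: [0.772, 0.636, 0.002, 0.002]
ft_force: [6.5, -0.2, 3.4]
width: 0.0098
grip_force: 60.0
```

Request:
arm_command:
  moves: [0,0,0.15,0,0,0,0.15,0,0,0,0.15,0,0,0,0.1,0,0,0,0,0]

```text
time: 19.33
ee_pos: [0.6538, 0.0551, 0.0965]
eef_rot: [0.772, 0.636, 0.002, 0.002]
ft_force: [8.0, -1.9, 1.5]
width: 0.0092
grip_force: 60.0
```

Request:
arm_command:
  moves: [0,0,0.1,0,0,0,0.1,0,0,0,0.1,0,0,0,0,0]

```text
time: 19.67
ee_pos: [0.6538, 0.0551, 0.0941]
eef_rot: [0.772, 0.636, 0.002, 0.002]
ft_force: [6.2, -1.4, 5.7]
width: 0.0096
grip_force: 60.0
```

Request:
arm_command:
  moves: [0,0.1,0.1,0,0,0.1,0.1,0,0,0,0.1,0,0,0,0,0]

```text
time: 20.0
ee_pos: [0.6545, 0.0551, 0.0938]
eef_rot: [0.772, 0.636, 0.001, 0.001]
ft_force: [-11.3, -2.0, 31.3]
width: 0.01
grip_force: 60.0
```

Request:
arm_command:
  moves: [0,0,0.1,0,0,0,0.1,0,0,0,0,0]

```text
time: 20.25
ee_pos: [0.6547, 0.0552, 0.0937]
eef_rot: [0.772, 0.636, 0.001, 0.002]
ft_force: [-18.1, -3.9, 45.9]
width: 0.0094
grip_force: 60.0
```

The holder has bottomed: TCP z 0.0937 puts the foot at 0.053, the slot floor height. I'll ease the push to a moderate level.

Request:
arm_command:
  moves: [0,-0.1,-0.1,0,0,0,-0.1,0,0,0,0,0,0,0,0,0]

```text
time: 20.58
ee_pos: [0.6543, 0.0552, 0.0939]
eef_rot: [0.772, 0.636, 0.002, 0.002]
ft_force: [-7.1, -3.1, 29.5]
width: 0.0097
grip_force: 60.0
```

```bash
python3 - <<'E'
from h import *
s=r.read_state();e=s['ee_pos'];print(s['time'],e,s['ft_force'],s['grip_force'],R.from_quat(s['eef_rot']).as_matrix()[:,2])
im=r.camera('wrist');sd=r.camera('side')
a=cv2.resize(im[:300],(560,300));b=cv2.resize(sd[150:270,170:290],(300,300))
cv2.imwrite('pics/c8.png',np.hstack([im[:300,:480],b])[:,:,::-1])
m=np.array([.1822,.9833,0]);print('y err vs bowl',(e-[.530,.074,0])@m)
E
```

```text
20.5833 [0.65426473 0.0551817  0.09385875] [-7.12310406 -3.08455351 29.45083483] 60.008866474963725 [ 4.73885093e-03 -7.81933277e-04 -9.99988466e-01]
y err vs bowl 0.0041370029382303344
```

View pics/c8.png

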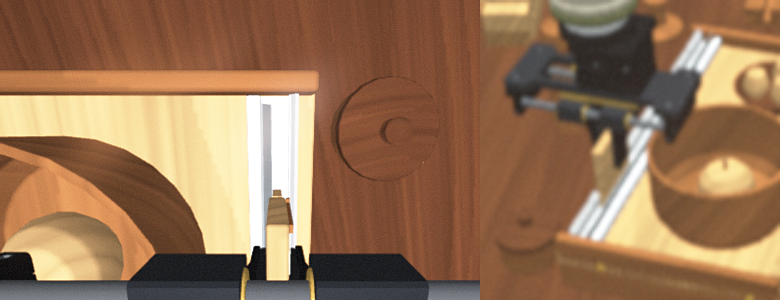

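The wrist view at (278,195) shows the foot down in the slot behind the lip. The side view shows the holder upright in front of the bowl, with the apple inside. The push is about 29 N, so I'm handing in.

```bash
python3 -c "
from bench import r
print(r.close_job())"
```

```text
the job is handed in; nothing more can be done
None
```

The job is handed in; the hand-in call returned no verdict: the apple rests released in the deep bowl, and the wide price holder, card to the customers, is bottomed behind the lip about 4 mm off the bowl's middle, still gripped at 60 N and pressed down with about 29 N.

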